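# Slide the longer pin gauge home against the stop of a twin V-block

### The job

Two steel pin gauges lie in the grooves of the twin V-block, short of its end stop. Slide the longer one along its groove until its end rests against the end stop, without lifting it out of the groove, and let go. Leave the shorter one where it lies.

Things in the scene. Friction and masses are not known exactly. Their poses are not given: they have to be found in the camera images.
- v_block: Dark steel twin V-block fixed to the worktop: 200 mm long (x), 116 mm wide (y), 30 mm high, with two parallel V-grooves (90 degrees, 10 mm deep, 20 mm wide at the top, open at the -x end) that run along its x axis at y = +38 mm and y = -38 mm. An end stop plate 14 mm thick and 52 mm high stands across the +x end; its inner face is at x = +100 mm. Origin at the centre of the underside of the 200 mm long part, on the worktop; z is up.
- long_rod_center (a point): Centre of the longer pin gauge: a plain bright steel rod 24 mm in diameter and 90 mm long with flat ends, about 0.25 kg, lying in one of the two grooves (either one). Its x axis is the rod's axis, parallel to the groove. It lies with its axis 7 mm above the block's top face (37 mm above the worktop), so that more than half of it stands proud of the block. It starts with its centre 0 to 40 mm behind (on the -x side of) the block's middle, and slides with light friction.
- short_rod_center (a point): Centre of the shorter pin gauge: the same steel rod 24 mm in diameter but 55 mm long, lying in the other groove, axis 37 mm above the worktop. It is to be left alone.

How it is judged:
At the end, for the whole second after the job is handed in: The longer rod lies in its groove (centre within 8 mm of the groove's middle line and no more than 8 mm above its resting height, axis within 10 degrees of the groove) with its end against the end stop (gap under 5 mm); the shorter rod is within 15 mm of where it started (x of long_rod_center in the frame of v_block between 0.05 and 0.06 m and (y of long_rod_center in the frame of v_block between 0.03 and 0.046 m or y of long_rod_center in the frame of v_block between -0.046 and -0.03 m) and z of long_rod_center in the frame of v_block below 0.045 m and angle between the x axis of long_rod_center and the x axis of v_block, either way round below 0.17 rad and distance of short_rod_center from where it was at the start of the episode below 0.015 m); the robot touches nothing.
It fails at once if the longer rod is lifted out of its groove (more than 20 mm above its resting height) (z of long_rod_center in the frame of v_block above 0.057 m).
It fails at once if the shorter rod is moved more than 15 mm (distance of short_rod_center from where it was at the start of the episode above 0.015 m).
It also fails if it takes over 35 s, if anything falls off the work surface, if the arm or the gripper's body presses on something with over 40 N, if the wrist force passes 120 N, or if a joint passes its speed limit or range.

### The arm

A 7-joint arm with a two-finger parallel gripper is mounted at the origin on a cart in front of the work surface, level with it; the furniture and walls round the work are solid. World frame = base frame: x ahead of the robot, y to its left, z up, the work surface at z = 0. Lengths are in m, angles in rad, forces in N, time in s.
With the tool pointing down it reaches from about 0.35 to 0.9 m from the base axis. Payload 19.9 kg.
Tool frame: the origin (TCP) lies midway between the tips of the shut fingers; the grasp point (between the pads) lies 19 mm behind it; z points along the fingers, y is the line along which they close (so a half turn about z gives the same grasp; the last joint's range is limited). The gripper opens to 94 mm and grips with 3 to 60 N. Pads are 16 mm wide; open, the fingers measure 119 mm over their backs; the gripper's body (75 mm by 177 mm) begins 78 mm behind the grasp point.
Start: joints at [1.24, 0.417, -0.01, 1.614, 0.005, 1.111, -0.053], TCP at [0.178, -0.599, 0.205] pointing down, gripper open.
Joint ranges: [-2.81, 2.81], [-0.39, 2.02], [-1.27, 1.25], [0.06, 2.57], [-1.19, 4.33], [0.19, 2], [-2.82, 2.82]. Speed limits (rad/s): [1.89, 1.89, 2.39, 2.39, 3.01, 3.01, 3.01].

### API

Orientations are given as [roll, pitch, yaw] about the fixed x, y, z axes, in that order (R = Rz(yaw) Ry(pitch) Rx(roll)).
In Python, from station import bot, imaging, job, nets gives the robot as it stands.
- The arm moves only by the tool drive_tool, never from a script. Its argument "series" is one flat list of numbers, 7 for each row, row after row: the shift along the tool's x, y, z in mm, then the turn, a rotation vector about the tool's x, y, z in degrees, then the opening, from -1 (shut) to 1 (fully open), so that 0 is half open. A call has 1 to 8 rows; each row is the pose to reach, as a shift and turn from the pose commanded when the call began, along the tool's axes at that moment; what a row does not reach only later rows make up. A row lasts 1/8 s, in which the tool goes at most 62.5 mm and 10.7 degrees, less where a joint would pass 70% of its speed; a pose out of reach is approached as far as the arm can. A call with a gripper value outside its range is refused whole. The fingers move at their own pace and stop on an object; "force" is the grip in N (left out, the last holds). Time passes only in rows, so rows that repeat a pose let the fingers close. It gives the time, the measured TCP pose, the force, the opening and the grip force at its end, in the units of the state.
- bot.get_obs(): the state, without advancing time (a new reading comes with each control period).
- imaging.grab_frame(name): name is "scene" or "top"; returns the picture (480x640x3 uint8, red, green, blue); there is no depth.
- imaging.get_calibration(name): a dict with "vfov" (degrees; the focal length in pixels is half the picture's height over the tangent of half this angle, whatever the lens; pixels are square), "cx", "cy" (the principal point, pixels), "R" (3x3) and "t" (3): a world point X has camera coordinates R X + t. Camera axes: x right, y down, z forward; pixel columns grow to the right and rows downward; lengths in m; the calibration is good to about 2 mm. A picture is of the moment at which its call begins. get_calibration takes no time and is no camera call.
- job.hand_in(): hands the job in; it is judged then, once.
Trained networks look in the newest picture that a camera, given by its name, has taken for a name from the list of things; names that differ only in an ending like _2 or _b are one class to them, and where a whole thing is asked for, a point or a joint stands for the part that bears it (a point fixed in the world has none). Each returns a list of dicts, best first, with "confidence" (0 to 1); they miss things now and then, are a little off and sometimes report something else, mostly with a low value. They report only what shows in the picture. A call takes as long as a camera call.
- nets.spot_in(name, camera): "location" ([x, y, z] in m, in the coordinates of the camera as it stood for that picture, good to about 4 mm: the middle of the surface that is visible of it).
- nets.outline_of(name, camera): "region" (480x640 bool, what is visible of it).
- nets.mark_of(name, camera): "location" ([x, y, z] in m, in the coordinates of the camera as it stood for that picture, good to about 4 mm: a listed point, or the origin of a listed thing).
The state is a dict: "time_s": time; "joint_pos": joint angles; "joint_vel": joint speeds; "joint_efforts": joint torques, N m; "eef_pos": TCP position; "orientation": TCP orientation; "wrist_force": force on the tool from outside, world axes, zero at the start; "ft_torque": the same for the moment, N m; "grip_width": finger opening in m; "grasp_force": force on a finger pad.
Only numpy, scipy, OpenCV 4.12 (cv2) and the standard library are available. Lean on these libraries where they do the work, as an engineer would, in place of code of your own. Each camera call takes 0.05 s, during which the arm holds its last target. There are 200 camera calls.

## Working session

There is one attempt and no reset: what is moved stays moved. The work goes in short steps, Python scripts to look and compute and a tool call to move; the robot and the scene stay as the last step left them, time stands still between calls to the robot, and variables do not carry over. Pictures are saved under pics/ and viewed, at most 10 in all, crops included, and the job is handed in when it is done.

Besides the shell and the picture viewer there is one more tool, called in YAML: its name, and indented under it one key for each argument. drive_tool: Moves the arm, as the interface text tells. Its arguments: {"type":"object","properties":{"series":{"type":"array"},"force":{"type":"number"}},"required":["series"]}

```bash
mkdir -p pics; cat > h.py <<'E'
from station import bot, imaging, job, nets
import numpy as np, cv2
def world(cam,p):
    c=imaging.get_calibration(cam); return np.array(c["R"]).T@(np.array(p)-np.array(c["t"]))
def ray(cam,u,v,z):
    c=imaging.get_calibration(cam); f=240/np.tan(np.radians(c["vfov"])/2); R=np.array(c["R"]);t=np.array(c["t"])
    o=-R.T@t; d=R.T@np.array([(u-c["cx"])/f,(v-c["cy"])/f,1]); return o+d*(z-o[2])/d[2]
E
python3 - <<'E'
from h import *
np.set_printoptions(precision=4,suppress=True)
for cam in ("scene","top"):
    im=imaging.grab_frame(cam); cv2.imwrite(f"pics/{cam}0.png",im[:,:,::-1])
    for n in ("v_block","long_rod_center","short_rod_center"):
        for d in nets.mark_of(n,cam)[:2]: print(cam,n,"mark",d["confidence"],world(cam,d["location"]))
        for d in nets.outline_of(n,cam)[:2]:
            m=d["region"].astype(np.uint8); r=cv2.minAreaRect(cv2.findNonZero(m)); print("  outl",d["confidence"],m.sum(),np.round(cv2.boxPoints(r)).tolist())
            if n!="v_block": b=cv2.boxPoints(r); print("   ",[ray(cam,*q,.037)[:2] for q in b])
o=bot.get_obs();print(o["eef_pos"],o["orientation"],o["time_s"],o["grip_width"])
E
```

```text
scene v_block mark 0.67 [0.5476 0.1407 0.0006]
  outl 0.94 5091 [[260.0, 206.0], [377.0, 199.0], [380.0, 258.0], [264.0, 264.0]]
scene long_rod_center mark 0.6 [0.5435 0.1866 0.0372]
  outl 0.64 479 [[277.0, 207.0], [321.0, 207.0], [321.0, 218.0], [277.0, 218.0]]
    [array([0.5144, 0.2264]), array([0.5882, 0.1789]), array([0.5702, 0.151 ]), array([0.4983, 0.1974])]
scene short_rod_center mark 0.55 [0.5062 0.1215 0.037 ]
  outl 0.88 344 [[287.0, 233.0], [315.0, 233.0], [315.0, 245.0], [287.0, 245.0]]
    [array([0.4934, 0.1499]), array([0.5377, 0.1214]), array([0.5205, 0.0943]), array([0.4774, 0.1221])]
top v_block mark 0.95 [ 0.5557  0.1418 -0.0008]
  outl 0.56 7210 [[230.0, 254.0], [296.0, 147.0], [354.0, 183.0], [288.0, 290.0]]
top long_rod_center mark 0.89 [0.5465 0.1911 0.0338]
  outl 0.97 703 [[241.0, 244.0], [269.0, 200.0], [281.0, 207.0], [252.0, 251.0]]
    [array([0.5139, 0.2196]), array([0.5911, 0.1731]), array([0.5786, 0.1528]), array([0.5015, 0.1994])]
top short_rod_center mark 0.76 [0.507  0.119  0.0336]
[ 0.178  -0.5991  0.2054] [-3.1415  0.0001  0.2888] 0.7 0.09381083816874979
```

View pics/top0.png

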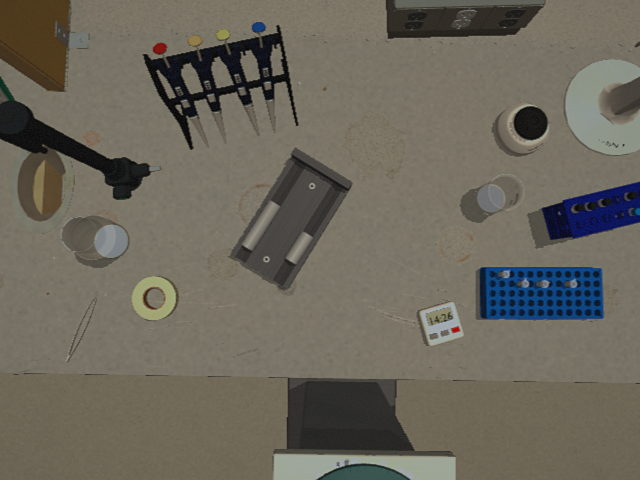

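View pics/scene0.png

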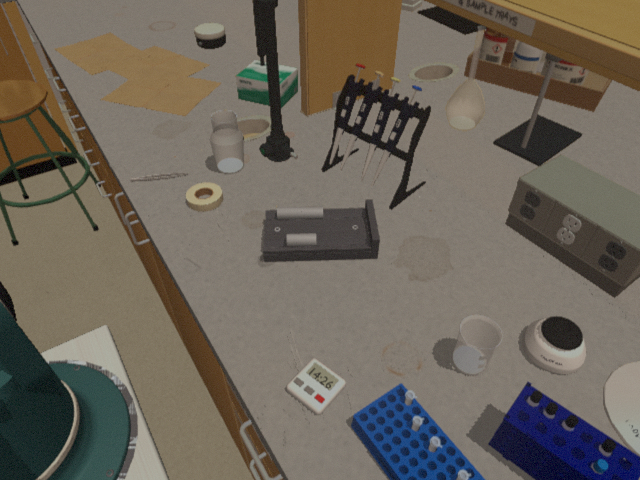

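```bash
python3 - <<'E'
from h import *
np.set_printoptions(precision=4,suppress=True)
for q in [(190,148),(297,125),(125,190)]: print(q,ray("top",*q,0)[:2])
for q in [(397,204),(325,168),(277,155)]: print("sc",q,ray("scene",*q,0)[:2])
# block top edges in top view: left long edge & right
a=ray("top",230,254,.03);b=ray("top",290,156,.052);c=ray("top",288,290,.03);d=ray("top",351,187,.052);print(a,b,c,d)
for e in (b-a,d-c): print(np.degrees(np.arctan2(e[1],e[0])))
ang=np.radians(-31.3);u=np.array([np.cos(ang),np.sin(ang)]);P=np.array([.546,.187])
o=bot.get_obs();T=o["eef_pos"][:2];yw=o["orientation"][2]
tx=np.array([np.cos(yw),np.sin(yw)]);ty=np.array([np.sin(yw),-np.cos(yw)])
for w in (np.array([.43,-.38]),np.array([.52,-.1]),P-.080*u):
    print(w,"tool xy mm",1000*(w-T)@tx,1000*(w-T)@ty)
print(np.degrees(yw-ang))
E
```

```text
(190, 148) [0.6871 0.322 ]
(297, 125) [0.734  0.1297]
(125, 190) [0.6081 0.4351]
sc (397, 204) [0.7537 0.1362]
sc (325, 168) [0.6959 0.3286]
sc (277, 155) [0.6278 0.4355]
[0.4961 0.2386 0.03  ] [0.6647 0.1381 0.052 ] [0.4362 0.1372 0.03  ] [0.6135 0.033  0.052 ]
-30.79116541751722
-30.437267608637157
[ 0.43 -0.38] tool xy mm 303.9784991564257 -138.2706105819719
[ 0.52 -0.1 ] tool xy mm 469.9867112402821 -381.0488499707634
[0.4776 0.2286] tool xy mm 522.9468447361679 -708.0687165603218
47.84486099087168
```

drive_tool:
  series: [50,-23,0,0,0,6,0,100,-46,0,0,0,12,-1,150,-69,0,0,0,18,-1,200,-92,0,0,0,24,-1,250,-115,0,0,0,30,-1,304,-138,0,0,0,36,-1,350,-200,0,0,0,42,-1,385,-255,0,0,0,47,-1]

```text
time_s: 1.7
eef_pos: [0.4702, -0.2597, 0.2054]
orientation: [-3.141, -0.0, -0.534]
wrist_force: [1.5, 0.4, -0.1]
grip_width: 0.0176
grasp_force: 0.0
```

```bash
cat > rel.py <<'E'
from h import *
from scipy.spatial.transform import Rotation as Ro
np.set_printoptions(precision=1,suppress=True)
def rel(targets,yaw=-31.0):
    o=bot.get_obs();R=Ro.from_euler("xyz",o["orientation"])
    print(o["time_s"],np.array(o["eef_pos"])*1000,np.degrees(o["orientation"]),o["grip_width"],o["wrist_force"])
    for w in targets: print(w,"->",R.inv().apply(np.array(w)-o["eef_pos"])*1000)
    print("turn",np.degrees((R.inv()*Ro.from_euler("xyz",[180,0,yaw],degrees=True)).as_rotvec()))
E
python3 -c "
from rel import *
rel([(.52,-.1,.205),(.46,.239,.2),(.46,.239,.037)])"
```

```text
1.7 [ 470.2 -259.7  205.4] [-180.    -0.   -30.6] 0.017600153609322374 [ 1.5  0.4 -0.1]
(0.52, -0.1, 0.205) -> [ -38.5 -162.8    0.4]
(0.46, 0.239, 0.2) -> [-262.8 -424.     5.4]
(0.46, 0.239, 0.037) -> [-262.8 -424.   168.4]
turn [-0.  -0.   0.4]
```

drive_tool:
  series: [-15,-60,0,0,0,0,-1,-38,-115,0,0,0,0,-1,-60,-165,0,0,0,0,-1,-100,-210,0,0,0,0,-1,-140,-255,0,0,0,0,-1,-180,-300,0,0,0,0,-1,-220,-345,0,0,0,0,-1,-242,-390,0,0,0,0,-1]

```text
time_s: 2.7
eef_pos: [0.4576, 0.1994, 0.2059]
orientation: [-3.141, -0.001, -0.53]
wrist_force: [1.1, -0.3, 0.5]
grip_width: 0.0008
grasp_force: 0.0
```

drive_tool:
  series: [-21,-34,0,0,0,0,-1,-21,-34,40,0,0,0,-1,-21,-34,80,0,0,0,-1,-21,-34,100,0,0,0,-1,-21,-34,100,0,0,0,-1]

```text
time_s: 3.32
eef_pos: [0.4569, 0.2369, 0.1045]
orientation: [3.14, 0.001, -0.531]
wrist_force: [0.1, 0.3, 0.1]
grip_width: 0.0007
grasp_force: 0.0
```

```bash
python3 - <<'E'
from rel import *
im=imaging.grab_frame("top");cv2.imwrite("pics/t1.png",cv2.resize(im[120:320,160:400],None,fx=2.5,fy=2.5)[:,:,::-1])
im=imaging.grab_frame("scene");cv2.imwrite("pics/s1.png",cv2.resize(im[120:300,200:440],None,fx=3,fy=3)[:,:,::-1])
rel([(.46,.239,.038)])
E
```

```text
3.425 [458.  237.5 106.3] [-180.    -0.   -30.4] 0.0007188893454796366 [0.9 0.3 0.8]
(0.46, 0.239, 0.038) -> [ 1.  -2.3 68.3]
turn [-0.  -0.   0.6]
```

View pics/s1.png

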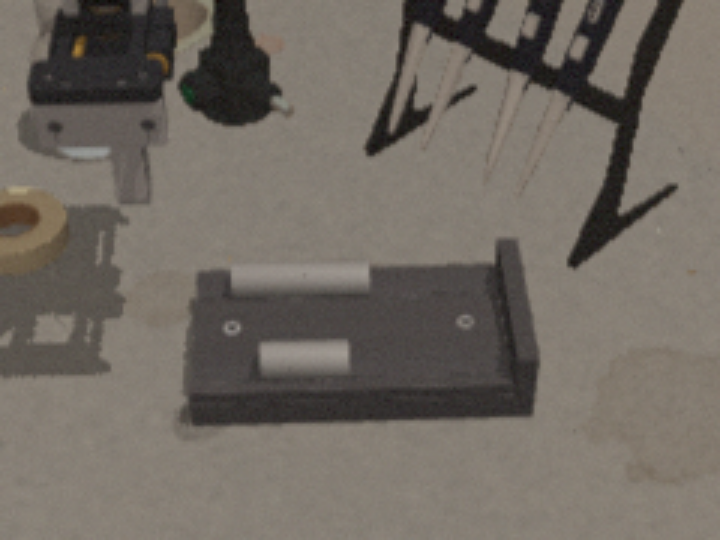

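The scene crop shows the fingertips at (130,200), behind and above the block's -x end. The long rod spans (232..370,278) and nothing has been disturbed.

drive_tool:
  series: [1,-2,30,0,0,0,-1,1,-2,55,0,0,0,-1,1,-2,68,0,0,0,-1,8,-2,68,0,0,0,-1,18,-2,68,0,0,0,-1,26,-2,68,0,0,0,-1,32,-2,68,0,0,0,-1,32,-2,68,0,0,0,-1]

```text
time_s: 4.42
eef_pos: [0.4867, 0.2223, 0.0376]
orientation: [-3.141, -0.0, -0.532]
wrist_force: [0.4, -0.1, -0.5]
grip_width: 0.0006
grasp_force: 0.0
```

```bash
python3 - <<'E'
from rel import *
im=imaging.grab_frame("scene");a=cv2.resize(im[150:280,220:400],(720,520))
cv2.imwrite("pics/s2.png",a[:,:,::-1])
for n in ("long_rod_center","short_rod_center"):
    for d in nets.mark_of(n,"scene")[:1]: print(n,d["confidence"],world("scene",d["location"])*1000)
rel([(.546+.033*np.cos(np.radians(-31)),.187+.033*np.sin(np.radians(-31)),.038)])
E
```

```text
long_rod_center 0.68 [544.4 186.9  36.3]
short_rod_center 0.6 [503.6 122.1  35.3]
4.575 [486.  222.8  37.5] [180.    0.  -30.4] 0.00030747219416819274 [-0.2  0.4  0.6]
(np.float64(0.5742865209231698), np.float64(0.1700037435279682), 0.038) -> [102.9   0.8  -0.6]
turn [0.  0.  0.6]
```

View pics/s2.png

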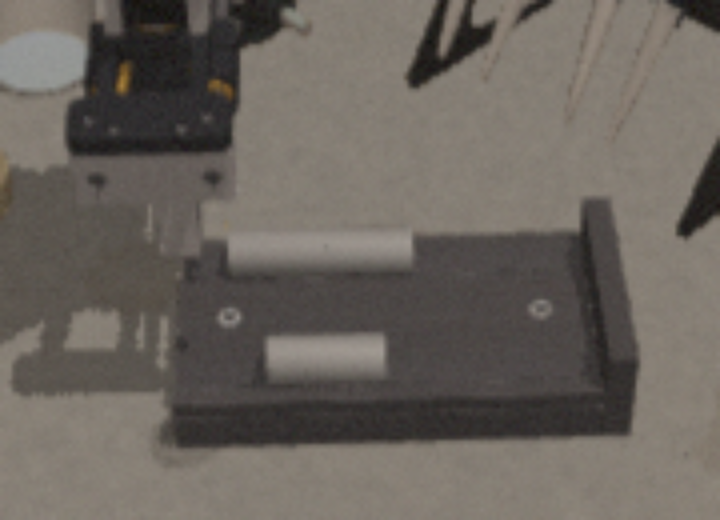

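The crop shows the fingertip at (180,250), in line with the groove and about 14 mm behind the long rod's end at (228,250). Now pushing gently.

drive_tool:
  series: [6,0,0,0,0,0,-1,13,0,0,0,0,0,-1,20,0,0,0,0,0,-1,28,0,0,0,0,0,-1,36,0,0,0,0,0,-1,44,0,0,0,0,0,-1,52,0,0,0,0,0,-1,60,1,0,0,0,0,-1]

```text
time_s: 5.58
eef_pos: [0.538, 0.1911, 0.0374]
orientation: [-3.141, -0.0, -0.532]
wrist_force: [-0.6, 2.3, -0.3]
grip_width: 0.0004
grasp_force: 0.8
```

drive_tool:
  series: [6,0,0,0,0,0,-1,12,0,0,0,0,0,-1,17,0,0,0,0,0,-1,22,0,0,0,0,0,-1,26,0,0,0,0,0,-1,30,0,0,0,0,0,-1,33,0,0,0,0,0,-1,33,0,0,0,0,0,-1]

```text
time_s: 6.58
eef_pos: [0.5662, 0.1745, 0.0375]
orientation: [-3.141, -0.0, -0.532]
wrist_force: [-0.4, 0.1, 0.2]
grip_width: 0.0006
grasp_force: 0.0
```

```bash
python3 - <<'E'
from rel import *
im=imaging.grab_frame("scene");a=cv2.resize(im[150:280,220:400],(720,520))
cv2.imwrite("pics/s3.png",a[:,:,::-1])
for n in ("long_rod_center","short_rod_center"):
    for d in nets.mark_of(n,"scene")[:1]: print(n,d["confidence"],world("scene",d["location"])*1000)
rel([])
E
```

```text
long_rod_center 0.73 [611.5 146.3  36.7]
short_rod_center 0.56 [503.2 121.4  39.4]
6.725 [565.9 174.8  37.5] [-180.    -0.   -30.4] 0.0004535544493875126 [-0.9 -0.4 -1.4]
turn [-0.  -0.   0.6]
```

View pics/s3.png

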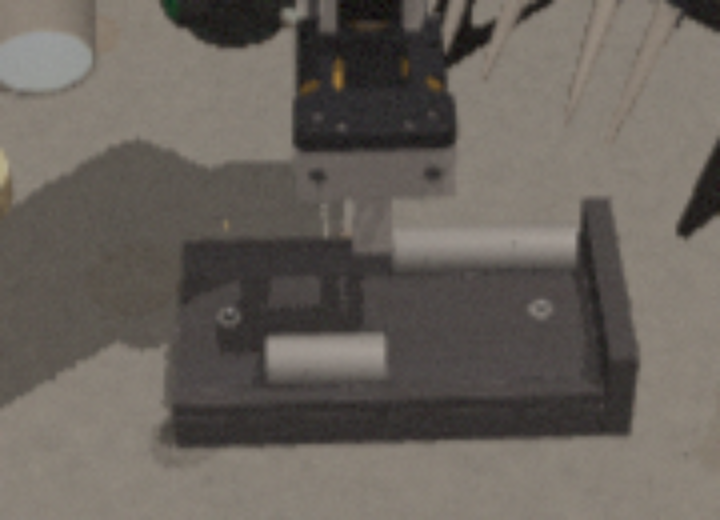

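The crop shows the rod's front end at (577,248), with the stop face at about (590,248), so roughly 5–8 mm remain. I'll creep forward and watch the force for contact.

drive_tool:
  series: [1,0,0,0,0,0,-1,2,0,0,0,0,0,-1,3,0,0,0,0,0,-1,4,0,0,0,0,0,-1,4,0,0,0,0,0,-1]

```text
time_s: 7.35
eef_pos: [0.5695, 0.1727, 0.0375]
orientation: [-3.141, -0.0, -0.532]
wrist_force: [-1.8, 1.2, 2.8]
grip_width: 0.0003
grasp_force: 0.9
```

drive_tool:
  series: [1,0,0,0,0,0,-1,2,0,0,0,0,0,-1,2,0,0,0,0,0,-1]

```text
time_s: 7.72
eef_pos: [0.571, 0.1717, 0.0374]
orientation: [-3.142, 0.0, -0.531]
wrist_force: [-2.7, 2.5, 2.0]
grip_width: 0.0004
grasp_force: 1.8
```

drive_tool:
  series: [1,0,0,0,0,0,-1,2,0,0,0,0,0,-1,2,0,0,0,0,0,-1]

```text
time_s: 8.1
eef_pos: [0.5711, 0.1717, 0.0373]
orientation: [3.141, 0.003, -0.53]
wrist_force: [-13.0, 6.5, 10.3]
grip_width: 0.0005
grasp_force: 7.3
```

drive_tool:
  series: [1,0,0,0,0,0,-1,2,0,0,0,0,0,-1,2,0,0,0,0,0,-1]

```text
time_s: 8.48
eef_pos: [0.5712, 0.1717, 0.0373]
orientation: [3.14, 0.005, -0.529]
wrist_force: [-24.5, 8.3, 17.6]
grip_width: 0.0004
grasp_force: 12.7
```

Contact with the stop: the force climbs while the position stays fixed. Backing off along the groove, then up.

drive_tool:
  series: [-2,0,0,0,0,0,-1,-5,0,0,0,0,0,-1,-12,0,0,0,0,0,-1,-22,0,0,0,0,0,-1,-25,0,-25,0,0,0,-1,-25,0,-60,0,0,0,-1,-25,0,-100,0,0,0,-1,-25,0,-100,0,0,0,-1]

```text
time_s: 9.48
eef_pos: [0.5541, 0.1831, 0.1403]
orientation: [-3.138, -0.003, -0.531]
wrist_force: [0.4, 0.2, -0.3]
grip_width: 0.0005
grasp_force: 0.0
```

```bash
python3 - <<'E'
from rel import *
im=imaging.grab_frame("scene");a=cv2.resize(im[150:280,220:400],(720,520))
cv2.imwrite("pics/s4.png",a[:,:,::-1])
for n in ("long_rod_center","short_rod_center"):
    for d in nets.mark_of(n,"scene")[:1]: print(n,d["confidence"],world("scene",d["location"])*1000)
rel([])
E
```

```text
long_rod_center 0.57 [617.3 143.8  37.7]
9.625 [552.3 182.2 136.7] [180.    0.  -30.4] 0.0005067989156332744 [-0.8  0.2  0.1]
turn [0.  0.  0.6]
```

View pics/s4.png

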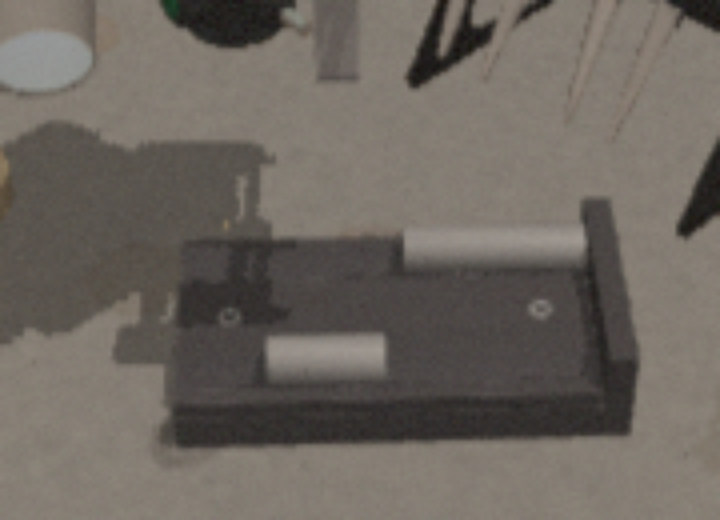

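The crop shows the long rod against the stop at (587,248) and still in its groove. The short rod is unmoved at (265..385,357), and the gripper is clear.

```bash
python3 -c "
from station import job
print(job.hand_in())"
```

```text
the job is handed in; nothing more can be done
None
```

The longer rod was slid against the end stop and released, the shorter rod stayed where it lay, and the job was handed in at about 9.6 s; the hand-in returned no verdict.

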